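# Roll the colour tags flush in a shelf rail

## Robot

A 6-joint arm with a two-finger parallel gripper is mounted at the origin on the work surface. World frame = base frame: x ahead of the robot, y to its left, z up, the work surface at z = 0. Lengths are in mm, angles in rad, forces in N, time in s.
With the tool pointing down it reaches from about 400 to 925 mm from the base axis. Payload 12.5 kg.
Tool frame: the origin (TCP) lies at the centre of the arm's flange, where the gripper is bolted on; the fingertips stand 190 mm ahead of it and the grasp point (between the pads) lies env.grip_point_offset ahead of it (env.grip_point_offset is the distance from the TCP to the grasp point, in mm); z points along the fingers, x is the direction in which the jaws open and shut, and the axes are right-handed (so a half turn about z gives the same grasp; the last joint's range is limited). The gripper opens to 95 mm and grips with 3 to 60 N. Pads are 20 mm wide; open, the fingers measure 119 mm over their backs; the gripper's body (75 mm by 180 mm) begins 59 mm behind the grasp point.
Start: joints at [1.053, 0.491, 1.559, -0, 1.092, -0.106], TCP at [250.139, 572.761, 404.761] pointing down, gripper open.
Joint ranges: [-3.1, 3.1], [-0.84, 2.19], [0.05, 2.79], [-1.13, 4.28], [0.06, 2.93], [-2.69, 2.69]. Speed limits (rad/s): [2.22, 2.22, 2.79, 3.14, 3.14, 3.14].

## Interface

Orientations are given as [roll, pitch, yaw] about the fixed x, y, z axes, in that order (R = Rz(yaw) Ry(pitch) Rx(roll)).
In Python, from cell import state, read_camera, camera_model, job_done, env gives the robot as it stands.
- The arm moves only by the tool arm_command, never from a script. Its argument "steps" is a list of rows, each a list of 6 numbers: the shift along the tool's x, y, z in cm, then the turn, a rotation vector about the tool's x, y, z in degrees. In form: [[dx, dy, dz, rx, ry, rz], ...]. A call has 1 to 12 rows; each row is the pose to reach, as a shift and turn from the pose commanded when the call began, along the tool's axes at that moment; what a row does not reach only later rows make up. A row lasts 1/12 s, in which the tool goes at most 41.7 mm and 7.16 degrees, less where a joint would pass 70% of its speed; a pose out of reach is approached as far as the arm can. A call with a gripper value outside its range is refused whole. "jaw" is the finger opening in cm, from 0 to 9.51, set as the call begins (left out, the last holds). The fingers move at their own pace and stop on an object; the grip force is fixed at half the most. Time passes only in rows, so rows that repeat a pose let the fingers close. It gives the time, the measured TCP pose, the force and the opening at its end, in the units of the state.
- state(): the state, without advancing time (a new reading comes with each control period).
- read_camera(name): name is "scene" or "top"; returns the picture (480x640x3 uint8, red, green, blue); there is no depth.
- camera_model(name): a dict with "K" (3x3 intrinsics, pixels), "xyz" and "rotation" of the camera in the world. Camera axes: x right, y up, looking along -z (the intrinsics and any distortion apply to the point x, -y, -z); pixel columns grow to the right and rows downward; lengths in mm; the calibration is good to about 2 mm. A picture is of the moment at which its call begins. camera_model takes no time and is no camera call.
- job_done(): hands the job in, once; it reports no verdict.
The state is a dict: "t": time; "joints": joint angles; "qvel": joint speeds; "tau": joint torques, N m; "eef_pos": TCP position; "tcp_rot": TCP orientation; "ft_force": force on the tool from outside, world axes, zero at the start; "moment": the same for the moment, N m; "opening": opening from 0.0 (shut) to 1.0 (fully open).
Only numpy, scipy, OpenCV 4.12 (cv2) and the standard library are available. Lean on these libraries where they do the work, as an engineer would, in place of code of your own. Each camera call takes 0.05 s, during which the arm holds its last target. There are 200 camera calls.

## Task

The coloured tags in the shelf rail stand proud: take the spring press roller by its orange grip, set its wheel down on one end of the rail and roll it along the row with steady, moderate pressure until all eight tags are flush with the rail. Once it has begun to press tags home, do not lift it off until every tag is flush; never bottom out its spring or push on the rail or tags with the gripper. Then set the roller back upright in its cradle, fully down on the rim, let go, and leave everything else where it is.

Things in the scene. Friction and masses are not known exactly. Their poses are not given: they have to be found in the camera images.
- presser: Press roller, 0.41 kg: orange grip (28 mm along x, 44 along y, z = 14 to 72) on a black plate (72 along x, 88 along y, 14 thick); sprung white wheel below, 40 mm across, 44 wide, axle along y: it rolls along x. Origin: centre of the plate's underside, z up. At the start the plate rests on the cradle's rim, the wheel hanging inside.
- presser_grip (a point): Middle of the orange grip, 47 mm above the presser's origin.
- presser_foot (a point): Lowest point of the wheel when the spring is relaxed, 45 mm below the presser's origin (fixed to the plate; does not rise with the wheel).
- presser_spring (a joint): How far the wheel is pushed up into the presser: 0 relaxed, 0.014 m bottomed out. Force is 3 N + 1 N per mm.
- tag_rail: Fixed board 290 (along x) x 100 mm with an aluminium rail 240 x 54 on it, rail top at 38 mm; origin: centre of the underside, on the table. Eight coloured tags (18.6 mm along x, 30 wide, 20 apart) in a row along x; beyond each end of the row the rail top is bare for 40 mm. A tag needs 6 N to move and stays where left. Steel blocks 28 mm high stand beyond the rail ends.
- row_a (a point): Centre line of the rail's top, at the outer edge of tag 0 (80 mm along -x of tag_rail), at flush height (38 mm).
- row_b (a point): The same at the outer edge of tag 7 (80 mm along +x).
- cradle: Fixed grey open box, the roller's rest: outside 64 mm along x, 80 along y, 55 high, walls 6 mm, on a dark foot plate 120 x 120; opening 52 x 68 mm. Origin: centre of its underside, on the table. The presser stands in it with its x axis along the cradle's x (either way round); then its origin is 55 mm above the cradle's.
- tag0 (a joint): Depth of tag 0 (its centre -70 mm along x of tag_rail): 0 = 5 mm proud of the rail, 0.005 m = flush.
- tag1 (a joint): Depth of tag 1 (its centre -50 mm along x of tag_rail): 0 = 5 mm proud of the rail, 0.005 m = flush.
- tag2 (a joint): Depth of tag 2 (its centre -30 mm along x of tag_rail): 0 = 5 mm proud of the rail, 0.005 m = flush.
- tag3 (a joint): Depth of tag 3 (its centre -10 mm along x of tag_rail): 0 = 5 mm proud of the rail, 0.005 m = flush.
- tag4 (a joint): Depth of tag 4 (its centre 10 mm along x of tag_rail): 0 = 5 mm proud of the rail, 0.005 m = flush.
- tag5 (a joint): Depth of tag 5 (its centre 30 mm along x of tag_rail): 0 = 5 mm proud of the rail, 0.005 m = flush.
- tag6 (a joint): Depth of tag 6 (its centre 50 mm along x of tag_rail): 0 = 5 mm proud of the rail, 0.005 m = flush.
- tag7 (a joint): Depth of tag 7 (its centre 70 mm along x of tag_rail): 0 = 5 mm proud of the rail, 0.005 m = flush.
- tape: Bystander, to be left alone: roll of green tape lying flat, 90 mm across and 24 high, sizes in mm; origin at the centre of its underside.
- carton: Bystander, to be left alone: small cardboard carton 60x90x50 mm; origin at the centre of its underside.
- spool: Bystander, to be left alone: black and grey spool standing on its flange, 90 mm across and 52 high, sizes in mm; origin at the centre of its underside.
- driver: Bystander, to be left alone: screwdriver lying on the table; origin at the middle of its length.
- jar: Bystander, to be left alone: jar with white lid, 70 mm across, 90 high, sizes in mm; origin at the centre of its underside.
- sleeve: Bystander, to be left alone: small white paper-covered box 70x50x35 mm; origin at the centre of its underside.
- gearbox: Bystander, to be left alone: small valve actuator, dark steel body 70x90x60 with a round hub, 80 high, sizes in mm; origin at the centre of its underside.
Mind the look-alikes: they are no part of the job. Leave any purple or yellow look-alike of the presser alone. Leave any green look-alike of the cradle alone.

How it is judged (in metres and radians):
On the way, in this order (a step that is already met when the one before it is completed fails the run):
1. the press roller is lifted out of its cradle (z of presser in the frame of cradle above 0.085 m), for 0.1 s.
2. all eight tags are flush (within 1.5 mm) (value of joint each of tag0, tag1, tag2, tag3, tag4, tag5, tag6, tag7 above 0.0035 m), for 0.2 s.
At the end, for the whole second after the job is handed in: All eight tags are within 1.5 mm of flush, and the press roller stands upright (within 0.1 rad) and at rest in its cradle, its plate down on the rim (origin 50 to 60 mm above the cradle's and within 14 mm of its axis, turned no more than 0.3 rad from it), released (all of step 2 and horizontal distance between presser and cradle below 0.014 m and z of presser in the frame of cradle between 0.05 and 0.06 m and angle between presser's own z axis and vertical below 0.1 rad and angle between the x axis of presser and the x axis of cradle, either way round below 0.3 rad and linear speed of presser below 0.02 m/s); the robot touches nothing.
It fails at once if the roller is raised more than 30 mm off the rail after some tags are flush and before all are (value of joint any of tag0, tag1, tag2, tag3, tag4, tag5, tag6, tag7 above 0.0035 m and not (value of joint each of tag0, tag1, tag2, tag3, tag4, tag5, tag6, tag7 above 0.0035 m) and z of presser_foot in the frame of tag_rail above 0.068 m).
It fails at once if the roller's spring is bottomed out (pushed in more than 13.2 mm) (value of joint presser_spring above 0.0132 m).
It fails at once if the gripper or arm pushes on the rail or its tags (contact force between any of the arm, the fingers and tag_rail above 2 N).
It fails at once if a bystander is moved more than 30 mm (distance of any of tape, carton, spool, driver, jar, sleeve, gearbox from where it was at the start of the episode above 0.03 m).
It also fails if it takes over 53 s, if anything falls off the work surface, if the arm or the gripper's body presses on something with over 40 N, if the wrist force passes 120 N, or if a joint passes its speed limit or range.

## Working session

There is one attempt and no reset: what is moved stays moved. The work goes in short steps, Python scripts to look and compute and a tool call to move; the robot and the scene stay as the last step left them, time stands still between calls to the robot, and variables do not carry over. Pictures are saved under pics/ and viewed, about 8 in all and at most 12, crops included, and the job is handed in when it is done.

Besides the shell and the picture viewer there is one more tool, called after "Request:" by a JSON object that holds its "method" and its "body". arm_command: Moves the arm, as the interface text tells. Its arguments: {"type":"object","properties":{"steps":{"type":"array"},"jaw":{"type":"number"}},"required":["steps"]}

```bash
mkdir -p pics && ls && python3 - <<'E'
from cell import state, read_camera, camera_model, env
import cv2
for n in("scene","top"):
    im=read_camera(n); cv2.imwrite(f"pics/{n}0.png",im[:,:,::-1]); m=camera_model(n); print(n,{k:(v.tolist() if hasattr(v,'tolist') else v) for k,v in m.items()})
print(state(), env.grip_point_offset)
E
```

```text
pics
scene {'K': [[458.46815249049916, 0.0, 318.97077596812056], [0.0, 458.46815249049916, 245.97793398291336], [0.0, 0.0, 1.0]], 'xyz': [1126.8391978122502, -453.1001263505552, 983.7162760630525], 'rotation': [0.6963841329997205, -0.016069854092167324, 0.9267309081310493]}
top {'K': [[463.48496396977, 0.0, 322.1681591747561], [0.0, 463.48496396977, 243.23529824251506], [0.0, 0.0, 1.0]], 'xyz': [381.5795203201936, 4.561135098338928, 1134.0652244349944], 'rotation': [0.1289461727531278, -0.008827367918698314, -1.5828908372811146]}
{'t': 0.1, 'joints': array([ 1.05342882e+00,  4.91510679e-01,  1.55940185e+00,  1.73468932e-06,
        1.09167664e+00, -1.05590412e-01]), 'qvel': array([-0.00034851, -0.000289  , -0.00138409,  0.00067879,  0.00158218,
       -0.00243143]), 'tau': array([ 1.73969827e-03, -6.13622332e+01, -2.58603090e+01,  6.93647400e-02,
        4.70383116e-02, -8.26382529e-05]), 'eef_pos': array([250.1094494 , 572.74525112, 404.2084087 ]), 'tcp_rot': array([-3.14148610e+00,  9.90798758e-04,  1.15901848e+00]), 'ft_force': array([ 0.5053378 ,  0.0611622 , -0.82290248]), 'moment': array([-0.0626553 ,  0.04577412, -0.03624007]), 'opening': 1.0025005935869233} 171.3
```

View pics/scene0.png

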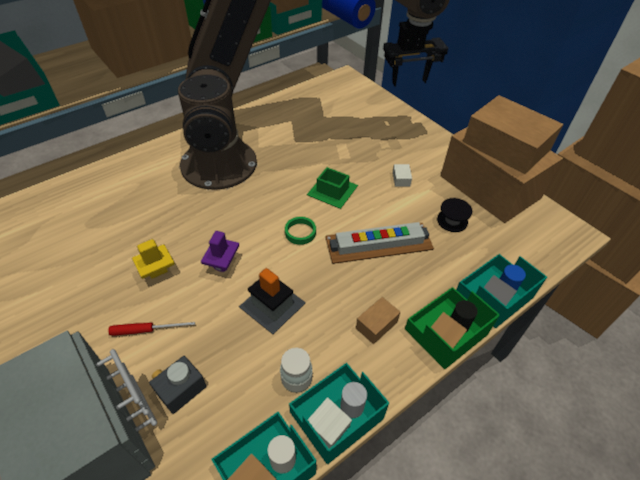

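View pics/top0.png

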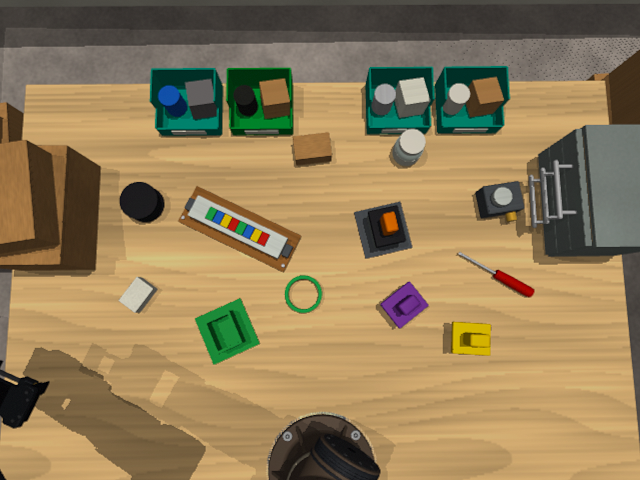

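The one to take is the orange-gripped roller on the grey cradle: top (388,225), scene (269,285). The purple roller at top (404,305) and the yellow one at (471,338) are look-alikes, as is the green cradle at (227,331). The rail is at top (240,228), scene (380,240). I'll confirm it in one enlarged crop.

```bash
cat > h.py <<'E'
import numpy as np, cv2
from scipy.spatial.transform import Rotation as Ro
from scipy.optimize import least_squares
from cell import state, read_camera, camera_model, env
C={n:camera_model(n) for n in("scene","top")}
def proj(n,P):
    m=C[n]; R=Ro.from_euler('xyz',m['rotation']).as_matrix()
    p=(np.atleast_2d(P)-np.array(m['xyz']))@R; K=np.array(m['K'])
    d=np.array(m.get('dist',np.zeros(5)))
    return np.c_[K[0,0]*p[:,0]/-p[:,2]+K[0,2], K[1,1]*-p[:,1]/-p[:,2]+K[1,2]]
def onz(n,uv,z):
    m=C[n]; R=Ro.from_euler('xyz',m['rotation']).as_matrix(); K=np.array(m['K'])
    d=R@np.array([(uv[0]-K[0,2])/K[0,0],-(uv[1]-K[1,2])/K[1,1],-1]); o=np.array(m['xyz'])
    return o+d*(z-o[2])/d[2]
def tri(a,b):
    f=lambda P:np.r_[proj('scene',P)[0]-a,proj('top',P)[0]-b]
    r=least_squares(f,[500,0,50]); return r.x, r.fun
E
python3 - <<'E'
from h import *
S=cv2.imread('pics/scene0.png');T=cv2.imread('pics/top0.png')
cr=lambda I,x,y,w,h,k:cv2.resize(I[y:y+h,x:x+w],None,fx=k,fy=k,interpolation=cv2.INTER_CUBIC)
a=cr(T,345,190,80,75,5);b=cr(S,235,260,80,75,5)
c=cr(T,170,180,140,98,2.857);d=cr(S,320,210,120,84,3.333)
c=cv2.resize(c,(400,225));d=cv2.resize(d,(400,225))
cv2.imwrite('pics/crop1.png',np.vstack([np.hstack([a,b]),np.hstack([c,d])]))
def cen(I,lo,hi,box):
    x,y,w,h=box; H=cv2.cvtColor(I[y:y+h,x:x+w],cv2.COLOR_BGR2HSV); M=cv2.inRange(H,lo,hi); n,l,s,c=cv2.connectedComponentsWithStats(M)
    return [(s[i,4],(c[i]+[x,y]).round(1).tolist(),(s[i,:4]+[x,y,0,0]).tolist()) for i in range(1,n) if s[i,4]>8]
for nm,I,b1,b2 in(("top",T,(345,190,80,75),(195,195,80,60)),("scene",S,(235,260,80,75),(340,220,80,28))):
    print(nm,'orange',cen(I,(5,150,80),(18,255,255),b1))
    for k,lo,hi in(('red',(0,170,80),(4,255,255)),('red2',(174,150,80),(180,255,255)),('yel',(22,170,80),(32,255,255)),('grn',(45,150,60),(85,255,255)),('blu',(100,150,60),(125,255,255))): print(k,cen(I,lo,hi,b2))
E
```

```text
top orange [(np.int32(289), [389.2, 221.9], [381, 211, 18, 23])]
red [(np.int32(86), [233.2, 224.1], [228, 218, 11, 13]), (np.int32(86), [263.0, 238.5], [258, 232, 11, 14])]
red2 []
yel [(np.int32(98), [225.5, 220.4], [220, 214, 12, 14]), (np.int32(93), [255.5, 234.9], [250, 229, 12, 13])]
grn [(np.int32(90), [210.8, 213.4], [205, 207, 12, 13]), (np.int32(96), [240.4, 227.6], [235, 221, 12, 14])]
blu [(np.int32(96), [217.9, 216.7], [212, 210, 12, 14]), (np.int32(96), [247.8, 230.9], [242, 225, 12, 13])]
scene orange [(np.int32(377), [268.9, 281.1], [259, 268, 20, 28])]
red [(np.int32(47), [383.7, 233.6], [380, 230, 8, 8]), (np.int32(50), [355.4, 237.2], [352, 233, 8, 9])]
red2 []
yel [(np.int32(52), [390.6, 232.5], [387, 229, 8, 8]), (np.int32(51), [362.5, 236.4], [359, 233, 8, 8])]
grn [(np.int32(46), [404.4, 230.7], [401, 227, 8, 8]), (np.int32(50), [376.5, 234.4], [373, 231, 8, 8])]
blu [(np.int32(55), [397.9, 231.5], [394, 228, 9, 8]), (np.int32(53), [369.8, 235.3], [366, 232, 9, 8])]
```

View pics/crop1.png

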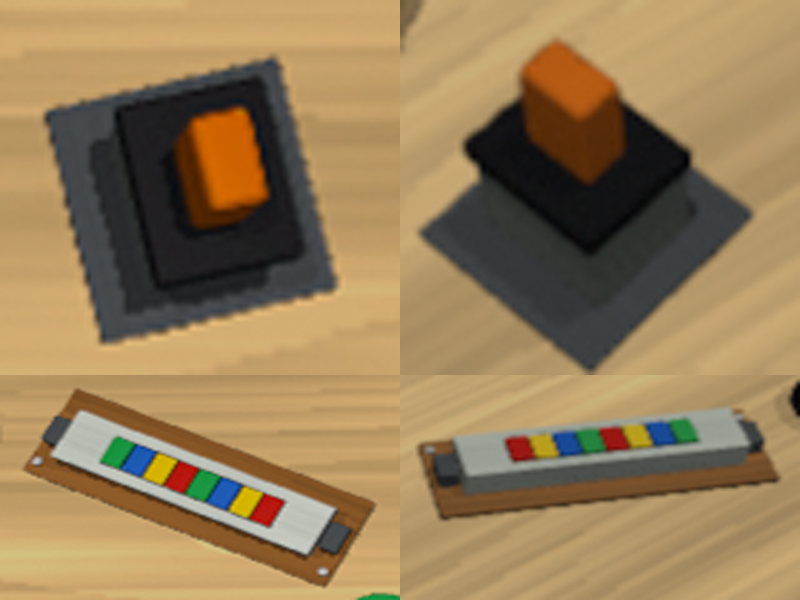

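The crop confirms it: orange grip on a black plate, standing on the grey cradle box with its dark foot plate. Below it are the rail and its eight proud tags. Next I fit poses to both views.

```bash
python3 - <<'E'
from h import *
ct=lambda L:(np.array(L,float)+.5)/5-.5+[345,190]
cs=lambda L:(np.array(L,float)+.5)/5-.5+[235,260]
def rect(w,l,z): return np.array([[w/2,l/2,z],[w/2,-l/2,z],[-w/2,-l/2,z],[-w/2,l/2,z]])
def pose(p,P): c,s=np.cos(p[3]),np.sin(p[3]); return P@np.array([[c,s,0],[-s,c,0],[0,0,1]])+p[:3]
def match(n,P,obs): # nearest assignment
    q=proj(n,P); d=obs[:,None]-q[None]; j=np.argmin((d**2).sum(2),1); return d[np.arange(len(obs)),j].ravel()
def fit(obs,x0):
    f=lambda p:np.concatenate([match(n,pose(p,P),o) for n,P,o in obs])
    r=least_squares(f,x0,loss='soft_l1',x_scale=[10,10,10,.1]); e=f(r.x); print(r.x.round(2),'yaw deg',np.degrees(r.x[3]).round(1),'rms',np.sqrt((e**2).mean()).round(2)); return r.x
gt=ct([(193,115),(248,107),(268,203),(215,212)]);gs=cs([(157,40),(217,85),(180,118),(123,75)])
pt=ct([(117,107),(265,78),(303,255),(160,288)]);ps=cs([(65,147),(290,155)])
ft=ct([(47,112),(275,60),(337,290),(103,342)]);fs=cs([(20,233),(190,370),(352,213)])
g=onz('top',gt.mean(0),127);print('grip top centre tri',tri(gs.mean(0),gt.mean(0)))
x0=[g[0],g[1],55,1.4]
for y in(1.4,1.8): fit([('top',rect(28,44,72),gt),('scene',rect(28,44,72),gs),('top',rect(72,88,14),pt),('scene',rect(72,88,14),ps)],[g[0],g[1],55,y])
fit([('top',rect(28,44,72),gt),('scene',rect(28,44,72),gs)],x0)
print('foot');fit([('top',rect(120,120,0),ft),('scene',rect(120,120,0),fs)],[g[0],g[1],5,1.4])
# tags
tt=np.array([[210.8,213.4],[217.9,216.7],[225.5,220.4],[233.2,224.1],[240.4,227.6],[247.8,230.9],[255.5,234.9],[263,238.5]])
ts=np.array([[404.4,230.7],[397.9,231.5],[390.6,232.5],[383.7,233.6],[376.5,234.4],[369.8,235.3],[362.5,236.4],[355.4,237.2]])
W=np.array([tri(a,b)[0] for a,b in zip(ts,tt)]);print(W.round(1).tolist())
X=np.c_[np.arange(8)*20-70,np.zeros(8),np.zeros(8)]
f=lambda p:np.r_[(proj('top',pose(p,X))-tt).ravel(),(proj('scene',pose(p,X))-ts).ravel()]
d=W[-1]-W[0];r=least_squares(f,[*W.mean(0),np.arctan2(d[1],d[0])]);print('rail',r.x.round(2),np.degrees(r.x[3]),'rms',np.sqrt((r.fun**2).mean()))
E
```

```text
grip top centre tri (array([ 560.29371147, -158.18687492,  121.40188281]), array([-0.39140093,  0.01478503, -0.32487639, -0.18708212]))
[ 559.99 -158.38   48.85    1.77] yaw deg 101.3 rms 0.76
[ 559.99 -158.38   48.85    1.77] yaw deg 101.3 rms 0.76
[ 560.13 -158.26   49.25    1.76] yaw deg 101.1 rms 0.86
foot
[ 560.97 -157.39   -0.62    1.79] yaw deg 102.6 rms 0.38
[[598.8, 259.7, 37.1], [590.5, 242.5, 37.6], [581.3, 224.0, 37.3], [572.4, 205.9, 36.5], [563.4, 188.1, 37.0], [555.2, 170.4, 37.5], [545.6, 152.2, 36.2], [536.6, 134.2, 36.8]]
rail [567.98 197.11  37.01  -2.03] -116.31802502031982 rms 0.1398469872556109
```

Fit results: the grip top is at about (560,-158) and 121–127 mm high. The presser and cradle yaw is about 102°. The row centre is (568,197), yaw -116.3°, with a pitch of 20.0 mm as given. Both heights read about 6 mm low, a common bias I'll check against the gripper. Now I move above the grip.

Request:
{"method": "arm_command", "body": {"steps": [[-54.6,57.7,0,0,0,-35.3],[-54.6,57.7,0,0,0,-35.3],[-54.6,57.7,0,0,0,-35.3],[-54.6,57.7,0,0,0,-35.3],[-54.6,57.7,0,0,0,-35.3],[-54.6,57.7,0,0,0,-35.3],[-54.6,57.7,0,0,0,-35.3],[-54.6,57.7,0,0,0,-35.3],[-54.6,57.7,0,0,0,-35.3],[-54.6,57.7,0,0,0,-35.3],[-54.6,57.7,0,0,0,-35.3],[-54.6,57.7,0,0,0,-35.3]], "jaw": 9.5}}

```text
t: 1.1
eef_pos: [442.6, 118.2, 404.8]
tcp_rot: [3.142, -0.0, 1.775]
ft_force: [1.3, 0.8, 0.8]
opening: 0.995
```

```bash
cat >> h.py <<'E'
def go(x,y,z,yawdeg):
    """shift in tool axes (cm) and turn (deg) from the present pose to TCP x,y,z (mm), tool down, given yaw"""
    s=state(); R0=Ro.from_euler('xyz',s['tcp_rot']); R1=Ro.from_euler('xyz',[np.pi,0,np.radians(yawdeg)])
    d=R0.inv().apply(np.array([x,y,z])-s['eef_pos'])/10; w=(R0.inv()*R1).as_rotvec(degrees=True)
    print('t',round(s['t'],2),'pos',s['eef_pos'].round(1),'yaw',np.degrees(s['tcp_rot'][2]).round(1),'F',s['ft_force'].round(1),'M',s['moment'].round(2),'open',round(s['opening'],3),'-> step',d.round(2),w.round(2))
E
python3 -c "
from h import *
go(560.5,-158,345,102)"
```

```text
t 1.1 pos [442.6 118.2 404.8] yaw 101.7 F [1.3 0.8 0.8] M [0.05 0.01 0.04] open 0.995 -> step [-29.44   5.94   5.97] [ 0.   -0.   -0.29]
```

Request:
{"method": "arm_command", "body": {"steps": [[-29.4,5.9,3,0,0,0],[-29.4,5.9,3,0,0,0],[-29.4,5.9,4,0,0,0],[-29.4,5.9,4,0,0,0],[-29.4,5.9,5,0,0,0],[-29.4,5.9,6,0,0,0],[-29.4,5.9,6,0,0,0],[-29.4,5.9,6,0,0,0],[-29.4,5.9,6,0,0,0],[-29.4,5.9,6,0,0,0]]}}

```text
t: 1.93
eef_pos: [559.5, -155.8, 344.1]
tcp_rot: [-3.14, -0.001, 1.774]
ft_force: [0.0, 0.7, -0.2]
opening: 0.999
```

```bash
python3 - <<'E'
from h import *
go(560.5,-158,273,102)
s=state(); R=Ro.from_euler('xyz',s['tcp_rot']); 
out=[]
for n in("scene","top"):
    im=read_camera(n)[:,:,::-1].copy(); cv2.imwrite(f'pics/{n}1.png',im)
    P=s['eef_pos']+R.apply(np.array([[x,0,190] for x in(-47.5,47.5)]+[[0,0,190]]))
    uv=proj(n,P); print(n,uv.round(1).tolist())
    c=uv[2].round().astype(int)-[50,50] ; out.append((im[c[1]:c[1]+100,c[0]:c[0]+100],c)); print('crop origin',c)
I=np.hstack([cv2.resize(o[0],(400,400),interpolation=cv2.INTER_CUBIC) for o in out]); cv2.imwrite('pics/c2.png',I)
E
```

```text
t 1.93 pos [ 559.5 -155.8  344.1] yaw 101.6 F [ 0.   0.7 -0.2] M [0.1  0.03 0.01] open 0.999 -> step [-0.25  0.06  7.11] [-0.08 -0.07 -0.37]
scene [[252.4, 278.8], [282.4, 254.0], [267.8, 266.1]]
crop origin [218 216]
top [[413.1, 214.5], [370.1, 223.7], [391.6, 219.1]]
crop origin [342 169]
```

View pics/c2.png

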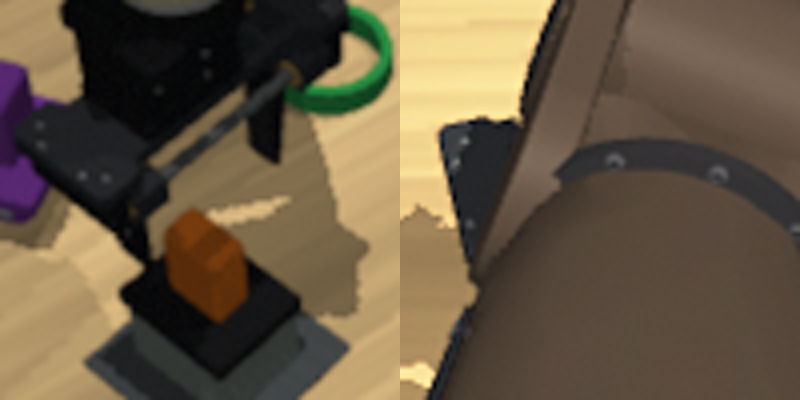

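The scene view shows the fingers straddling the orange grip: tips at crop (146,262) and (278,162), which is within about 1 px of the projection once finger width is counted. The top view is hidden by the arm. Descending and closing.

Request:
{"method": "arm_command", "body": {"steps": [[-0.2,0.1,2.5,0,0,0],[-0.2,0.1,5,0,0,0],[-0.2,0.1,6.5,0,0,0],[-0.2,0.1,7.1,0,0,0],[-0.2,0.1,7.1,0,0,0],[-0.2,0.1,7.1,0,0,0]]}}

```text
t: 2.53
eef_pos: [561.3, -156.7, 274.7]
tcp_rot: [3.141, 0.0, 1.776]
ft_force: [0.5, -0.3, 0.5]
opening: 0.998
```

Request:
{"method": "arm_command", "body": {"steps": [[0,0,0,0,0,0],[0,0,0,0,0,0],[0,0,0,0,0,0],[0,0,0,0,0,0],[0,0,0,0,0,0],[0,0,0,0,0,0],[0,0,0,0,0,0],[0,0,0,0,0,0],[0,0,0,0,0,0],[0,0,0,0,0,0]], "jaw": 1.5}}

```text
t: 3.37
eef_pos: [561.1, -157.5, 273.7]
tcp_rot: [-3.142, -0.0, 1.775]
ft_force: [0.4, 0.1, -0.2]
opening: 0.358
```

```bash
python3 -c "
from h import *
go(560.5,-158,405,102)"
```

```text
t 3.37 pos [ 561.1 -157.5  273.7] yaw 101.7 F [ 0.4  0.1 -0.2] M [ 0.07  0.05 -0.01] open 0.358 -> step [ -0.04  -0.07 -13.13] [-0.   -0.01 -0.3 ]
```

Request:
{"method": "arm_command", "body": {"steps": [[0,0,0,0,0,0],[0,0,0,0,0,0],[0,0,0,0,0,0],[0,0,0,0,0,0],[0,0,0,0,0,0],[0,0,0,0,0,0]], "jaw": 1.5}}

```text
t: 3.87
eef_pos: [561.1, -157.5, 273.7]
tcp_rot: [3.142, -0.0, 1.775]
ft_force: [-0.3, -1.2, -0.7]
opening: 0.292
```

```bash
python3 -c "
from h import *
go(560.5,-158,405,102)"
```

```text
t 3.87 pos [ 561.1 -157.5  273.7] yaw 101.7 F [-0.3 -1.2 -0.7] M [-0.07  0.    0.03] open 0.292 -> step [ -0.04  -0.07 -13.13] [ 0.   -0.   -0.29]
```

Opening is 27.8 mm, so the 28 mm grip is held. The return pose to remember is TCP (561.1, -157.5, 273.7), yaw 101.7°. Lifting.

Request:
{"method": "arm_command", "body": {"steps": [[0,0,-1,0,0,0],[0,0,-2.5,0,0,0],[0,0,-5,0,0,0],[0,0,-8,0,0,0],[0,0,-10,0,0,0],[0,0,-11,0,0,0],[0,0,-11,0,0,0],[0,0,-11,0,0,0],[0,0,-11,0,0,0]]}}

```text
t: 4.62
eef_pos: [560.9, -157.4, 382.3]
tcp_rot: [-3.14, -0.001, 1.775]
ft_force: [-0.6, -0.7, -4.0]
opening: 0.293
```

```bash
python3 - <<'E'
from h import *
c=np.array([568,197.1]); u=np.array([np.cos(np.radians(63.7)),np.sin(np.radians(63.7))])
for s in (-98,98): print(s,(c+s*u).round(1))
p=c-98*u
go(*p,384,63.7)
E
```

```text
-98 [524.6 109.2]
98 [611.4 285. ]
t 4.62 pos [ 560.9 -157.4  382.3] yaw 101.7 F [-0.6 -0.7 -4. ] M [ 0.08 -0.01  0.02] open 0.293 -> step [26.84  1.85 -0.13] [-0.14 -0.04 38.  ]
```

Fz is -4.0 N, which is the presser's weight, so it has been lifted out. Next I carry it above the bare rail end at 100 mm from row centre on the low-y side.

Request:
{"method": "arm_command", "body": {"steps": [[3,0.2,0,0,0,4],[6,0.4,0,0,0,8],[9,0.6,0,0,0,13],[12,0.8,0,0,0,18],[15,1,0,0,0,22],[18,1.2,0,0,0,27],[21,1.4,0,0,0,31],[23.5,1.5,0,0,0,35],[25.5,1.6,0,0,0,37],[26.7,1.7,0,0,0,38],[26.7,1.7,0,0,0,38],[26.7,1.7,0,0,0,38]]}}

```text
t: 5.62
eef_pos: [523.5, 107.8, 382.6]
tcp_rot: [-3.14, 0.001, 1.114]
ft_force: [0.9, -0.5, -4.4]
opening: 0.293
```

Request:
{"method": "arm_command", "body": {"steps": [[0,0,2,0,0,0],[0,0,4,0,0,0],[0,0,5,0,0,0],[0,0,6,0,0,0],[0,0,6,0,0,0],[0,0,6,0,0,0],[0,0,6,0,0,0],[0,0,6,0,0,0]]}}

```text
t: 6.28
eef_pos: [523.8, 107.4, 324.6]
tcp_rot: [3.14, -0.001, 1.112]
ft_force: [0.2, -0.1, -4.5]
opening: 0.294
```

```bash
python3 - <<'E'
from h import *
go(523.7,107.5,304,63.7)
s=state(); R=Ro.from_euler('xyz',s['tcp_rot'])
foot=s['eef_pos']+R.apply(np.array([[0,0,218.7+45],[0,22,218.7+45],[0,-22,263.7]])); print('foot world',foot.round(1).tolist())
for n in("scene","top"):
    im=read_camera(n)[:,:,::-1].copy(); cv2.imwrite(f'pics/{n}3.png',im); print(n,proj(n,foot).round(1).tolist())
S=cv2.imread('pics/scene3.png');T=cv2.imread('pics/top3.png')
cv2.imwrite('pics/c3.png',np.hstack([cv2.resize(S[170:270,310:440],None,fx=4,fy=4)[:, :400],cv2.resize(T[170:270,180:310],None,fx=4,fy=4)[:,120:520]]))
E
```

```text
t 6.28 pos [523.8 107.4 324.6] yaw 63.7 F [ 0.2 -0.1 -4.5] M [ 0.03  0.03 -0.04] open 0.294 -> step [ 0.01 -0.01  2.06] [ 0.07 -0.05  0.01]
foot world [[524.1, 107.4, 60.9], [543.9, 97.7, 60.9], [504.4, 117.2, 60.8]]
scene [[345.5, 232.9], [347.4, 239.0], [343.8, 227.0]]
top [[273.3, 242.3], [277.5, 233.9], [269.1, 250.7]]
```

View pics/c3.png

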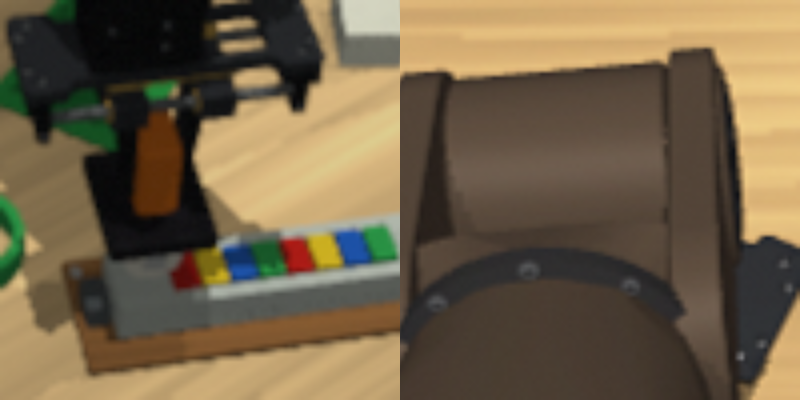

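The scene crop shows the plate upright and square above the bare low end of the rail, with the red tag just ahead at crop (195,270). The top view is hidden. Lowering slowly with the force watched.

Request:
{"method": "arm_command", "body": {"steps": [[0,0,0.8,0,0,0],[0,0,1.4,0,0,0],[0,0,1.8,0,0,0],[0,0,2,0,0,0],[0,0,2,0,0,0],[0,0,2,0,0,0]]}}

```text
t: 6.88
eef_pos: [523.7, 107.5, 303.6]
tcp_rot: [-3.141, 0.0, 1.112]
ft_force: [-0.3, 0.1, -3.7]
opening: 0.294
```

Request:
{"method": "arm_command", "body": {"steps": [[0,0,0.1,0,0,0],[0,0,0.2,0,0,0],[0,0,0.3,0,0,0],[0,0,0.3,0,0,0],[0,0,0.3,0,0,0]]}}

```text
t: 7.3
eef_pos: [523.7, 107.5, 301.1]
tcp_rot: [3.141, -0.0, 1.112]
ft_force: [0.2, 0.1, 1.4]
opening: 0.293
```

```bash
python3 - <<'E'
from h import *
P=np.array([[x,y,218.7] for x in(36,-36) for y in(44,-44)]); print('plate bottom corners at last look',proj('scene',np.array([523.8,107.4,324.6])+Ro.from_euler('xyz',[3.14159,0,1.112]).apply(P)).round(1).tolist(),'seen (338,232.5),(364,230)')
go(523.7,107.5,293.5,63.7)
E
```

```text
plate bottom corners at last look [[364.0, 232.1], [355.9, 207.9], [336.5, 235.7], [329.7, 211.2]] seen (338,232.5),(364,230)
t 7.3 pos [523.7 107.5 301.1] yaw 63.7 F [0.2 0.1 1.4] M [ 0.07  0.13 -0.  ] open 0.293 -> step [0.   0.   0.76] [ 0.03 -0.03  0.01]
```

Contact came at TCP z of about 302, as computed (301.7). Pressing further while checking the spring force.

Request:
{"method": "arm_command", "body": {"steps": [[0,0,0.1,0,0,0],[0,0,0.2,0,0,0],[0,0,0.3,0,0,0],[0,0,0.4,0,0,0],[0,0,0.4,0,0,0],[0,0,0.4,0,0,0]]}}

```text
t: 7.8
eef_pos: [523.7, 107.5, 296.9]
tcp_rot: [3.141, -0.0, 1.112]
ft_force: [-1.2, -0.1, 4.9]
opening: 0.292
```

Request:
{"method": "arm_command", "body": {"steps": [[0,0,0.1,0,0,0],[0,0,0.2,0,0,0],[0,0,0.3,0,0,0],[0,0,0.3,0,0,0],[0,0,0.3,0,0,0]]}}

```text
t: 8.22
eef_pos: [523.7, 107.5, 294.1]
tcp_rot: [3.141, -0.0, 1.112]
ft_force: [-0.8, 0.4, 7.6]
opening: 0.291
```

```bash
python3 - <<'E'
from h import *
go(523.7,107.5,293.5,63.7)
E
```

```text
t 8.22 pos [523.7 107.5 294.1] yaw 63.7 F [-0.8  0.4  7.6] M [ 0.1   0.23 -0.03] open 0.291 -> step [ 0.   -0.    0.06] [ 0.03 -0.02  0.  ]
```

The wheel force is about 11.7 N, so the spring is in about 8.5 mm, which leaves good margin to 13.2. Rolling.

Request:
{"method": "arm_command", "body": {"steps": [[0.3,0,0,0,0,0],[0.6,0,0,0,0,0],[0.9,0,0,0,0,0],[1.2,0,0,0,0,0],[1.5,0,0,0,0,0],[1.8,0,0,0,0,0],[2.1,0,0,0,0,0],[2.4,0,0,0,0,0],[2.7,0,0,0,0,0],[3.0,0,0,0,0,0],[3.3,0,0,0,0,0],[3.6,0,0,0,0,0]]}}

```text
t: 9.22
eef_pos: [539.6, 139.6, 294.1]
tcp_rot: [3.141, 0.0, 1.112]
ft_force: [-1.7, -1.4, 8.1]
opening: 0.291
```

```bash
python3 - <<'E'
from h import *
go(612.3,286.8,294,63.7)
S=read_camera('scene')[:,:,::-1].copy(); cv2.imwrite('pics/c4.png',cv2.resize(S[170:270,310:440],None,fx=5,fy=5,interpolation=cv2.INTER_CUBIC))
E
```

```text
t 9.22 pos [539.6 139.6 294.1] yaw 63.7 F [-1.7 -1.4  8.1] M [-0.3   0.3  -0.01] open 0.291 -> step [ 1.641e+01 -0.000e+00  1.000e-02] [0.03 0.01 0.02]
```

View pics/c4.png

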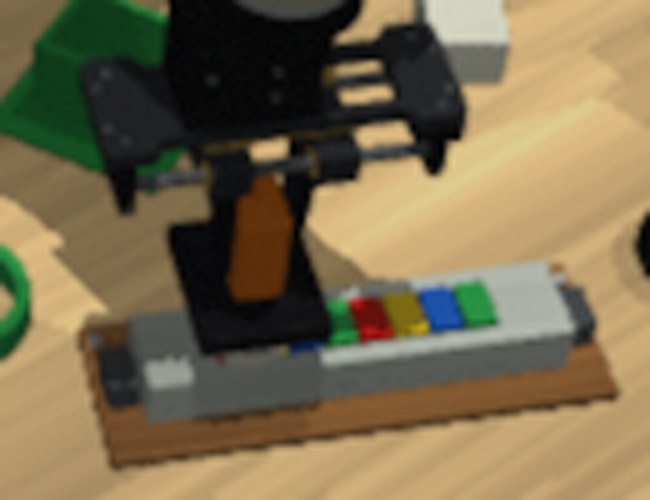

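The roller stays upright and is pressing the first tags; force is steady at about 12 N. Continuing.

Request:
{"method": "arm_command", "body": {"steps": [[0.3,0,0,0,0,0],[0.7,0,0,0,0,0],[1.1,0,0,0,0,0],[1.5,0,0,0,0,0],[1.9,0,0,0,0,0],[2.3,0,0,0,0,0],[2.7,0,0,0,0,0],[3.1,0,0,0,0,0],[3.5,0,0,0,0,0],[3.9,0,0,0,0,0],[4.3,0,0,0,0,0],[4.7,0,0,0,0,0]]}}

```text
t: 10.27
eef_pos: [560.6, 182.0, 294.2]
tcp_rot: [3.141, -0.001, 1.112]
ft_force: [-1.7, 0.0, 7.6]
opening: 0.291
```

Request:
{"method": "arm_command", "body": {"steps": [[0.4,0,0,0,0,0],[0.8,0,0,0,0,0],[1.2,0,0,0,0,0],[1.6,0,0,0,0,0],[2.0,0,0,0,0,0],[2.4,0,0,0,0,0],[2.8,0,0,0,0,0],[3.2,0,0,0,0,0],[3.6,0,0,0,0,0],[4.0,0,0,0,0,0],[4.4,0,0,0,0,0],[4.8,0,0,0,0,0]]}}

```text
t: 11.27
eef_pos: [581.7, 224.8, 294.1]
tcp_rot: [3.141, 0.001, 1.112]
ft_force: [-1.9, -3.5, 7.1]
opening: 0.294
```

Request:
{"method": "arm_command", "body": {"steps": [[0.4,0,0,0,0,0],[0.8,0,0,0,0,0],[1.2,0,0,0,0,0],[1.6,0,0,0,0,0],[2.0,0,0,0,0,0],[2.4,0,0,0,0,0],[2.8,0,0,0,0,0],[3.2,0,0,0,0,0],[3.6,0,0,0,0,0],[4.0,0,0,0,0,0],[4.4,0,0,0,0,0],[4.8,0,0,0,0,0]]}}

```text
t: 12.27
eef_pos: [603.1, 268.1, 294.4]
tcp_rot: [3.141, -0.001, 1.112]
ft_force: [-0.9, 0.6, 7.5]
opening: 0.29
```

```bash
python3 - <<'E'
from h import *
go(612.3,286.8,294,63.7)
E
```

```text
t 12.27 pos [603.1 268.1 294.4] yaw 63.7 F [-0.9  0.6  7.5] M [-0.1   0.2   0.05] open 0.29 -> step [ 2.08 -0.01  0.04] [ 0.05 -0.05  0.  ]
```

The wheel is now at +79 mm. I'll finish onto the bare end, then roll back over the row as insurance without lifting.

Request:
{"method": "arm_command", "body": {"steps": [[0.4,0,0,0,0,0],[0.8,0,0,0,0,0],[1.2,0,0,0,0,0],[1.6,0,0,0,0,0],[1.9,0,0,0,0,0],[2.0,0,0,0,0,0],[2.0,0,0,0,0,0],[2.0,0,0,0,0,0]]}}

```text
t: 12.93
eef_pos: [611.9, 286.0, 294.4]
tcp_rot: [3.141, -0.001, 1.112]
ft_force: [-0.3, -1.2, 6.9]
opening: 0.292
```

Request:
{"method": "arm_command", "body": {"steps": [[-0.4,0,0,0,0,0],[-1.0,0,0,0,0,0],[-1.7,0,0,0,0,0],[-2.4,0,0,0,0,0],[-3.1,0,0,0,0,0],[-3.8,0,0,0,0,0],[-4.5,0,0,0,0,0],[-5.2,0,0,0,0,0],[-5.9,0,0,0,0,0],[-6.6,0,0,0,0,0],[-7.3,0,0,0,0,0],[-8.0,0,0,0,0,0]]}}

```text
t: 13.93
eef_pos: [576.3, 213.9, 294.4]
tcp_rot: [3.141, -0.001, 1.112]
ft_force: [0.3, 0.5, 7.1]
opening: 0.289
```

Request:
{"method": "arm_command", "body": {"steps": [[-0.7,0,0,0,0,0],[-1.4,0,0,0,0,0],[-2.1,0,0,0,0,0],[-2.8,0,0,0,0,0],[-3.5,0,0,0,0,0],[-4.2,0,0,0,0,0],[-4.9,0,0,0,0,0],[-5.6,0,0,0,0,0],[-6.3,0,0,0,0,0],[-7.0,0,0,0,0,0],[-7.5,0,0,0,0,0],[-8.0,0,0,0,0,0]]}}

```text
t: 14.93
eef_pos: [540.9, 142.1, 294.2]
tcp_rot: [3.141, -0.001, 1.112]
ft_force: [-0.2, 0.4, 7.6]
opening: 0.294
```

```bash
python3 - <<'E'
from h import *
go(523.7,107.5,294,63.7)
E
```

```text
t 14.93 pos [540.9 142.1 294.2] yaw 63.7 F [-0.2  0.4  7.6] M [ 0.18  0.19 -0.03] open 0.294 -> step [-3.87 -0.01  0.02] [ 0.05 -0.04 -0.  ]
```

Request:
{"method": "arm_command", "body": {"steps": [[-0.6,0,0,0,0,0],[-1.2,0,0,0,0,0],[-1.8,0,0,0,0,0],[-2.4,0,0,0,0,0],[-3.0,0,0,0,0,0],[-3.6,0,0,0,0,0],[-3.8,0,0,0,0,0],[-3.8,0,0,0,0,0],[-3.8,0,0,0,0,0]]}}

```text
t: 15.68
eef_pos: [524.1, 108.2, 294.2]
tcp_rot: [3.141, -0.0, 1.112]
ft_force: [-0.3, 0.4, 7.7]
opening: 0.298
```

```bash
python3 - <<'E'
from h import *
go(523.7,107.5,384,63.7)
S=read_camera('scene')[:,:,::-1].copy(); cv2.imwrite('pics/c5.png',np.hstack([cv2.resize(I[205:270,315:440],(400,312),interpolation=cv2.INTER_CUBIC)for I in(cv2.imread('pics/scene3.png'),S)]))
E
```

```text
t 15.68 pos [524.1 108.2 294.2] yaw 63.7 F [-0.3  0.4  7.7] M [-0.    0.26  0.02] open 0.298 -> step [-0.07 -0.   -8.98] [ 0.04 -0.03 -0.01]
```

View pics/c5.png

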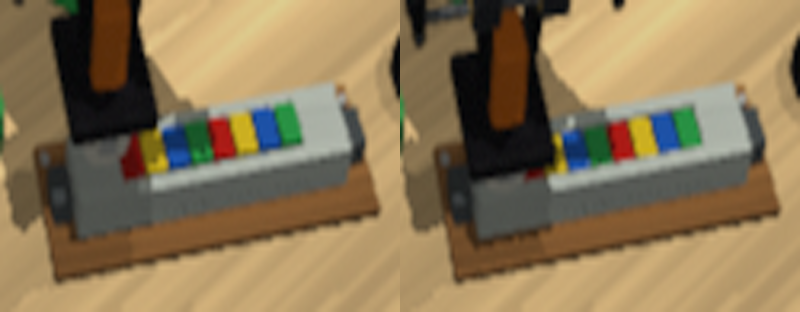

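The right half (now) shows the tags sitting lower than the left half (before). I'll put a number on it after lifting only about 15 mm above contact, within the 30 mm limit, so the first tags show too.

Request:
{"method": "arm_command", "body": {"steps": [[0,0,-0.5,0,0,0],[0,0,-1.2,0,0,0],[0,0,-2,0,0,0],[0,0,-2.3,0,0,0],[0,0,-2.3,0,0,0],[0,0,-2.3,0,0,0]]}}

```text
t: 16.23
eef_pos: [523.9, 108.4, 316.7]
tcp_rot: [-3.141, -0.0, 1.112]
ft_force: [0.5, 0.0, -4.5]
opening: 0.295
```

```bash
python3 - <<'E'
from h import *
go(523.7,107.5,384,63.7)
S0=cv2.imread('pics/scene0.png'); S=read_camera('scene')[:,:,::-1].copy(); cv2.imwrite('pics/scene6.png',S)
c=np.array([568,197.1]); u=np.array([np.cos(np.radians(63.7)),np.sin(np.radians(63.7))])
a=proj('scene',[[*c,43]])-proj('scene',[[*c,38]]); print('expected shift px for 5 mm',-a.round(2))
def cols(I):
    H=cv2.cvtColor(I[220:250,340:420],cv2.COLOR_BGR2HSV); o=[]
    for lo,hi in(((0,150,40),(5,255,255)),((22,150,40),(32,255,255)),((45,130,40),(85,255,255)),((100,130,40),(125,255,255))):
        n,l,s,c=cv2.connectedComponentsWithStats(cv2.inRange(H,lo,hi)); o+=[(c[i][0]+340,c[i][1]+220,s[i,1]+220,s[i,4]) for i in range(1,n) if s[i,4]>15]
    return np.array(sorted(o)).round(1)
print(cols(S0));print(cols(S))
E
```

```text
t 16.23 pos [523.9 108.4 316.7] yaw 63.7 F [ 0.5  0.  -4.5] M [0.01 0.03 0.01] open 0.295 -> step [-0.09  0.02 -6.73] [-0.01 -0.    0.01]
expected shift px for 5 mm [[-0.22  1.2 ]]
[[355.4 237.2 233.   52. ]
 [362.6 236.4 232.   53. ]
 [369.8 235.3 231.   57. ]
 [376.7 234.4 231.   54. ]
 [383.7 233.5 230.   49. ]
 [390.8 232.5 229.   54. ]
 [397.9 231.5 228.   55. ]
 [404.5 230.5 227.   50. ]]
[[356.2 238.7 234.   28. ]
 [362.5 237.  233.   48. ]
 [369.5 235.8 232.   48. ]
 [376.4 235.  232.   47. ]
 [383.5 233.8 230.   45. ]
 [390.5 233.  230.   46. ]
 [397.6 232.1 229.   48. ]
 [404.  231.1 228.   45. ]]
```

The tags moved down uniformly: the blobs' upper edges dropped by about 1 px against 1.2 px expected, and the side faces are gone. Force on the return pass was steady at about 11.5 N and the height reading didn't change, so there was no slip. Back to the cradle.

Request:
{"method": "arm_command", "body": {"steps": [[0,0,-2,0,0,0],[0,0,-4,0,0,0],[0,0,-6,0,0,0],[0,0,-6.7,0,0,0],[0,0,-6.7,0,0,0],[0,0,-6.7,0,0,0]]}}

```text
t: 16.78
eef_pos: [523.8, 108.3, 383.0]
tcp_rot: [-3.141, 0.0, 1.112]
ft_force: [0.1, -0.4, -4.5]
opening: 0.296
```

```bash
python3 - <<'E'
from h import *
go(561.1,-157.5,384,101.7)
T=read_camera('top'); 
E
```

```text
t 16.78 pos [523.8 108.3 383. ] yaw 63.7 F [ 0.1 -0.4 -4.5] M [-0.01  0.04 -0.08] open 0.296 -> step [-22.18  15.12  -0.1 ] [-3.0e-02  0.0e+00 -3.8e+01]
```

Request:
{"method": "arm_command", "body": {"steps": [[-2.5,1.7,0,0,0,-4],[-5,3.4,0,0,0,-8],[-7.5,5.1,0,0,0,-13],[-10,6.8,0,0,0,-18],[-12.5,8.5,0,0,0,-22],[-15,10.2,0,0,0,-27],[-17.5,11.9,0,0,0,-31],[-20,13.6,0,0,0,-35],[-21.5,14.6,0,0,0,-37],[-22.2,15.1,0,0,0,-38],[-22.2,15.1,0,0,0,-38],[-22.2,15.1,0,0,0,-38]]}}

```text
t: 17.83
eef_pos: [560.9, -157.7, 382.3]
tcp_rot: [-3.14, -0.002, 1.773]
ft_force: [-0.3, -0.3, -4.4]
opening: 0.293
```

Request:
{"method": "arm_command", "body": {"steps": [[0,0,0.5,0,0,0],[0,0,1.2,0,0,0],[0,0,1.8,0,0,0],[0,0,2,0,0,0],[0,0,2,0,0,0],[0,0,2,0,0,0]]}}

```text
t: 18.33
eef_pos: [561.1, -157.3, 363.6]
tcp_rot: [-3.141, -0.0, 1.775]
ft_force: [0.6, -0.8, -4.2]
opening: 0.298
```

```bash
python3 - <<'E'
from h import *
go(561.1,-157.5,273.7,101.7)
S=read_camera('scene')[:,:,::-1].copy(); T=read_camera('top')[:,:,::-1].copy()
cv2.imwrite('pics/c7.png',np.hstack([cv2.resize(S[220:330,215:325],(400,400),interpolation=cv2.INTER_CUBIC),cv2.resize(T[180:280,175:305],(400,308),interpolation=cv2.INTER_CUBIC) if 0 else cv2.resize(T[170:290,180:300],(400,400),interpolation=cv2.INTER_CUBIC)]))
E
```

```text
t 18.33 pos [ 561.1 -157.3  363.6] yaw 101.7 F [ 0.6 -0.8 -4.2] M [ 0.04  0.03 -0.02] open 0.298 -> step [-0.02 -0.01  8.99] [-0.01 -0.01  0.02]
```

View pics/c7.png

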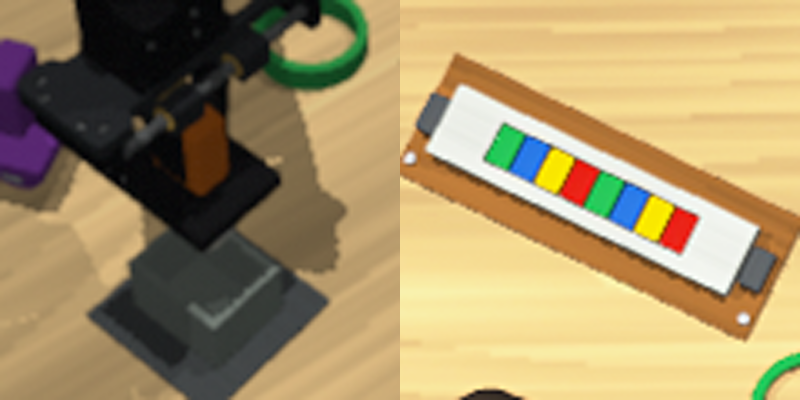

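The left half shows the presser level and squared above the open cradle. The right half (top view) shows all eight tags flat in the rail. Lowering to the recorded pose.

Request:
{"method": "arm_command", "body": {"steps": [[0,0,1,0,0,0],[0,0,2.5,0,0,0],[0,0,4,0,0,0],[0,0,5.5,0,0,0],[0,0,7,0,0,0],[0,0,8,0,0,0],[0,0,8.5,0,0,0],[0,0,8.5,0,0,0],[0,0,8.5,0,0,0]]}}

```text
t: 19.18
eef_pos: [561.2, -157.7, 278.9]
tcp_rot: [3.141, 0.0, 1.775]
ft_force: [-0.2, -0.8, -4.4]
opening: 0.292
```

Request:
{"method": "arm_command", "body": {"steps": [[0,0,0.1,0,0,0],[0,0,0.2,0,0,0],[0,0,0.3,0,0,0],[0,0,0.4,0,0,0],[0,0,0.5,0,0,0],[0,0,0.5,0,0,0],[0,0,0.5,0,0,0]]}}

```text
t: 19.77
eef_pos: [561.1, -157.6, 273.7]
tcp_rot: [3.142, -0.0, 1.775]
ft_force: [0.4, -0.6, -3.9]
opening: 0.295
```

```bash
python3 -c "
from h import *
go(561.1,-157.5,273.7,101.7)"
```

```text
t 19.77 pos [ 561.1 -157.6  273.7] yaw 101.7 F [ 0.4 -0.6 -3.9] M [ 0.04 -0.02  0.02] open 0.295 -> step [0.01 0.   0.  ] [ 0.   -0.01  0.  ]
```

Request:
{"method": "arm_command", "body": {"steps": [[0,0,0.05,0,0,0],[0,0,0.1,0,0,0],[0,0,0.1,0,0,0],[0,0,0.1,0,0,0]]}}

```text
t: 20.1
eef_pos: [561.0, -157.6, 273.7]
tcp_rot: [3.141, 0.0, 1.775]
ft_force: [-3.4, 0.8, 6.5]
opening: 0.297
```

```bash
python3 -c "
from h import *
go(561.1,-157.5,273.7,101.7)"
```

```text
t 20.1 pos [ 561.  -157.6  273.7] yaw 101.7 F [-3.4  0.8  6.5] M [0.32 0.68 0.02] open 0.297 -> step [ 0.    0.01 -0.  ] [0.03 0.01 0.  ]
```

The plate is on the rim: force is up 10 N with no further travel. Releasing, then retreating straight up.

Request:
{"method": "arm_command", "body": {"steps": [[0,0,0,0,0,0],[0,0,0,0,0,0],[0,0,0,0,0,0],[0,0,0,0,0,0],[0,0,0,0,0,0],[0,0,0,0,0,0],[0,0,0,0,0,0],[0,0,0,0,0,0],[0,0,0,0,0,0],[0,0,0,0,0,0],[0,0,0,0,0,0],[0,0,0,0,0,0]], "jaw": 9}}

```text
t: 21.1
eef_pos: [561.1, -157.6, 272.7]
tcp_rot: [3.142, -0.0, 1.775]
ft_force: [1.4, -1.3, 0.4]
opening: 0.941
```

Request:
{"method": "arm_command", "body": {"steps": [[0,0,-1,0,0,0],[0,0,-3,0,0,0],[0,0,-6,0,0,0],[0,0,-9,0,0,0],[0,0,-12,0,0,0],[0,0,-15,0,0,0],[0,0,-15,0,0,0],[0,0,-15,0,0,0]]}}

```text
t: 21.77
eef_pos: [560.8, -157.4, 424.9]
tcp_rot: [3.138, 0.002, 1.775]
ft_force: [0.1, -0.1, -0.1]
opening: 0.945
```

Request:
{"method": "arm_command", "body": {"steps": [[4,-2,0,0,0,0],[8,-4,0,0,0,0],[12,-6,0,0,0,0],[16,-8,0,0,0,0],[19,-9.5,0,0,0,0],[20,-10,0,0,0,0],[20,-10,0,0,0,0],[20,-10,0,0,0,0],[20,-10,0,0,0,0]]}}

```text
t: 22.52
eef_pos: [423.2, 17.5, 422.5]
tcp_rot: [-3.141, -0.0, 1.775]
ft_force: [0.1, 0.6, -0.1]
opening: 0.948
```

```bash
python3 - <<'E'
from h import *
go(561.1,-157.5,384,101.7)
S=read_camera('scene')[:,:,::-1].copy(); T=read_camera('top')[:,:,::-1].copy()
S0=cv2.imread('pics/scene0.png')
cv2.imwrite('pics/c8.png',np.hstack([cv2.resize(I[260:335,235:315],(400,375),interpolation=cv2.INTER_CUBIC) for I in(S,T[-70:0] if 0 else S0)]))
for n,I,I0,(x,y,w,h) in(('scene',S,S0,(235,260,80,75)),('top',T,cv2.imread('pics/top0.png'),(345,190,80,75))):
    for J in(I0,I):
        H=cv2.cvtColor(J[y:y+h,x:x+w],cv2.COLOR_BGR2HSV); m=cv2.moments(cv2.inRange(H,(5,150,80),(18,255,255)),True); print(n,m['m00'],round(m['m10']/max(m['m00'],1)+x,1),round(m['m01']/max(m['m00'],1)+y,1))
E
```

```text
t 22.52 pos [423.2  17.5 422.5] yaw 101.7 F [ 0.1  0.6 -0.1] M [ 0.05  0.   -0.  ] open 0.948 -> step [-19.93   9.95   3.85] [-0.01 -0.    0.  ]
scene 377.0 268.9 281.1
scene 384.0 269.0 281.2
top 289.0 389.2 221.9
top 326.0 388.9 222.7
```

View pics/c8.png

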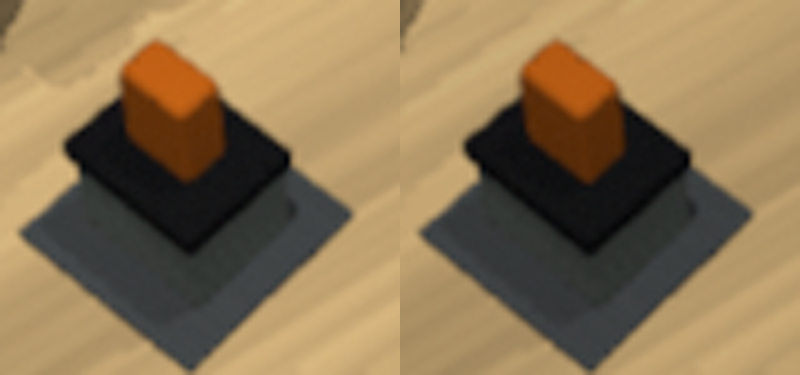

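The presser (left half, now) stands exactly as at the start (right half): seated, upright and released. The arm is clear with zero force. Handing in.

```bash
python3 -c "
from cell import job_done
print(job_done())"
```

```text
the job is handed in; nothing more can be done
None
```

I rolled the orange-gripped press roller along the whole tag row and back at about 11–12 N, with the spring in about 8.5 mm. I then set it back in its cradle, let go and handed the job in after about 22.5 s. No verdict was reported.

**Tags:** All eight look flush. In the scene camera, seven of the eight tags' upper edges dropped about 1 px, against 1.2 px expected for 5 mm; the fifth tag in that list (a red one) showed no edge change. Its centre and the others' shifted down 0.3–0.7 px (the first tag more, but it was partly hidden). I put the fifth tag down to pixel noise, because force stayed steady over the row on the return pass.

**Roller:** It stands upright on the rim. Its grip is within 0.1 px of its starting position in the scene view and 0.9 px in the top view; the arm's shadow had moved. The gripper was clear, with about zero force.

**Disagreement:** The two-camera heights read about 6 mm lower than the sizes given. The contact heights on the rail and on the cradle rim matched the given sizes, so I used those.

I did not measure the bystanders again at the end. The carrying path kept well above them, and the wrist force showed no unexpected contact.

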